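# Start the ornament drying box

### The job

Start the drying box for the painted star: with the closed fingers push its propped lid down until it is shut, then press the raised far end of the rocker switch right over, then press the bar key fully home, then the round key fully home, in that order. Leave the small square key alone, do not raise the lid any further, and do not move the star or anything else standing about. Finish with the hand clear.

Things in the scene. Friction and masses are not known exactly. Their poses are not given: they have to be found in the camera images.
- dry_box: the drying box: fixed grey open-topped box, 200 (own x) x 220 (own y) x 80 mm high, walls 5 mm; origin at the centre of its underside on the table; own z up; its hinge is on its +x side (away from the robot), turned up to about 0.2 rad either way; it may stand left or right of the panel
- lid (a joint): angle of the drying box's dark purple flat lid (204 x 224 x 6 mm, 0.15 kg, no handle), hinged on the box's +x rim: 0 shut flat on the rim, grows as it opens upward; stands propped at 0.45 to 0.85 rad at the start. A stiff hinge (0.4 N m): it stays where it is left, and is shut by pushing it down from above with 2 to 5 N
- lid_hinge (a point): point on the lid's upper face at the hinge line, middle of its width, 86.5 mm above the table when shut; its x axis runs in the lid's plane from the free edge to the hinge, y along the hinge axis
- lid_push (a point): point on the lid's upper face, 180 mm from the hinge line and 22 mm inside the free front edge, middle of its width; moves with the lid
- panel: the control panel: fixed white slab 100 (own x) x 250 (own y) x 20 mm, origin at the centre of its underside on the table; own x points roughly away from the robot (within about 0.2 rad). Four grey modules 70 x 50 x 14 mm stand on it in a row along y, 56 mm apart, in any order, their tops 34 mm above the table, each turned like the panel: rocker, bar key, round key, small key
- rocker (a joint): the main switch: a black see-saw paddle 60 (panel x) x 26 x 8 mm, tilting about its middle (axis along panel y, 42 mm above the table). 0 is off: the end away from the robot (+x of the panel) stands raised, 10 mm higher than the near end; 0.36 rad is fully over (on), with that far end down. Stays where it is left; needs 2 to 4 N at its raised end
- rocker_top (a point): point on the upper face of the paddle near its raised far end, 24 mm from its middle (about 50 mm above the table when off, 42 mm when on); moves with the paddle
- barkey (a joint): the bar key: black, a straight bar 44 mm long (along panel y) x 16 mm (panel x). The joint value is how far it has been pushed down: 0 up, 0.007 m fully home (its stop). It yields to about 3 N and stays where it is left; its top stands 12 mm above its grey module at 0, 5 mm at home. 
- barkey_top (a point): centre of the bar key's top, 46 mm above the table when up, 39 mm when home
- roundkey (a joint): the round key: black, 30 mm diameter. The joint value is how far it has been pushed down: 0 up, 0.007 m fully home (its stop). It yields to about 3 N and stays where it is left; its top stands 12 mm above its grey module at 0, 5 mm at home. 
- roundkey_top (a point): centre of the round key's top, 46 mm above the table when up, 39 mm when home
- smallkey (a joint): the small square key: black, 14 x 14 mm; not to be pressed. The joint value is how far it has been pushed down: 0 up, 0.007 m fully home (its stop). It yields to about 3 N and stays where it is left; its top stands 12 mm above its grey module at 0, 5 mm at home. 
- smallkey_top (a point): centre of the small square key's top, 46 mm above the table when up
- star: painted wooden eight-pointed star, 60 mm across, 6 mm thick, lying loose inside the drying box; origin at the centre of its underside
- bottle_a: paint bottle, 36 mm diameter, 110 mm tall, light blue with a white cap, standing between the box and the panel; a loose bystander, origin at the centre of its underside
- bottle_b: paint bottle, 36 mm diameter, 110 mm tall, dark, white cap, standing beyond the panel; a loose bystander, origin at the centre of its underside
- star_stack: stack of five bare wooden eight-pointed stars, 68 mm across, 30 mm tall, beyond the panel; a loose bystander, origin at the centre of its underside
- paint_cup: small clear cup, 66 mm diameter, 40 mm tall, on the robot's side of the panel; a loose bystander, origin at the centre of its underside
- ornament: clear bulb ornament, 72 mm diameter, 76 mm tall, standing beyond the drying box; a loose bystander, origin at the centre of its underside
- mug: white mug, 76 mm diameter, 90 mm tall, standing beyond the drying box; a loose bystander, origin at the centre of its underside
- pencil_tin: open shallow tin tray with pencils, 80 x 160 x 25 mm, on the robot's side of the drying box; a loose bystander, origin at the centre of its underside

How it is judged (in metres and radians):
On the way, in this order (a step that is already met when the one before it is completed fails the run):
1. the lid is pushed shut (value of joint lid below 0.04 rad), for 0.2 s.
2. the rocker is pressed over to on (value of joint rocker above 0.27 rad), for 0.1 s.
3. the bar key is pressed home (value of joint barkey above 0.0052 m), for 0.1 s.
4. the round key is pressed home (value of joint roundkey above 0.0052 m), for 0.1 s.
At the end, for the whole second after the job is handed in: lid within 0.04 rad of shut, rocker past 0.27 rad, bar key and round key each at least 5.2 mm down, small square key less than 2 mm down, star and all bystanders within 20 mm of their start (value of joint lid below 0.04 rad and value of joint rocker above 0.27 rad and value of joint each of barkey, roundkey above 0.0052 m and value of joint smallkey below 0.002 m and not (distance of bottle_a from where it was at the start of the episode above 0.02 m) and not (distance of bottle_b from where it was at the start of the episode above 0.02 m) and not (distance of star_stack from where it was at the start of the episode above 0.02 m) and not (distance of paint_cup from where it was at the start of the episode above 0.02 m) and not (distance of ornament from where it was at the start of the episode above 0.02 m) and not (distance of mug from where it was at the start of the episode above 0.02 m) and not (distance of pencil_tin from where it was at the start of the episode above 0.02 m) and not (distance of star from where it was at the start of the episode above 0.02 m)); the robot touches nothing.
It fails at once if the rocker was pressed before the lid was shut (value of joint rocker above 0.12 rad and value of joint lid above 0.06 rad).
It fails at once if the bar key was pressed before the rocker was on, or the round key before the bar key was home ((value of joint barkey above 0.003 m and value of joint rocker below 0.25 rad) or (value of joint roundkey above 0.003 m and value of joint barkey below 0.0048 m)).
It fails at once if the small square key was pressed (value of joint smallkey above 0.002 m).
It fails at once if the lid was lifted (value of joint lid above 0.95 rad).
It fails at once if the star or a bystander was lifted, carried or knocked away (distance of any of bottle_a, bottle_b, star_stack, paint_cup, ornament, mug, pencil_tin, star from where it was at the start of the episode above 0.02 m).
It also fails if it takes over 56 s, if anything falls off the work surface, if the arm or the gripper's body presses on something with over 40 N, if the wrist force passes 120 N, or if a joint passes its speed limit or range.

### The arm

A 6-joint arm with a two-finger parallel gripper is mounted at the origin on the work surface. World frame = base frame: x ahead of the robot, y to its left, z up, the work surface at z = 0. Lengths are in mm, angles in degrees, forces in N, time in s.
With the tool pointing down it reaches from about 300 to 850 mm from the base axis. Payload 4.2 kg.
Tool frame: the origin (TCP) lies midway between the tips of the shut fingers; the grasp point (between the pads) lies 19 mm behind it; z points along the fingers, y is the line along which they close (so a half turn about z gives the same grasp; the last joint's range is limited). The gripper opens to 91 mm and grips with 3 to 60 N. Pads are 32 mm wide; open, the fingers measure 118 mm over their backs; the gripper's body (76 mm by 178 mm) begins 60 mm behind the grasp point.
Start: joints at [72.708, 18.312, 89.639, -0, 72.044, -1.146], TCP at [159.901, 552.336, 213.976] pointing down, gripper open.
Joint ranges: [-177.97, 177.97], [-48.28, 115.42], [12.27, 149.76], [-77.06, 257.06], [2.81, 150.46], [-146.56, 146.56]. Speed limits (degrees/s): [147.25, 147.25, 180, 180, 180, 180].

### API

Orientations are given as [roll, pitch, yaw] about the fixed x, y, z axes, in that order (R = Rz(yaw) Ry(pitch) Rx(roll)).
In Python, from workcell import state, grab_frame, camera_model, workorder gives the robot as it stands.
- The arm moves only by the tool carry_out, never from a script. Its argument "commands" is a list of rows, each a list of 7 numbers: the turn, a rotation vector about the tool's x, y, z in degrees, then the shift along the tool's x, y, z in mm, then the opening, from -1 (shut) to 1 (fully open). In form: [[ax, ay, az, dx, dy, dz, hand], ...]. A call has 1 to 20 rows; each row is the pose to reach, as a shift and turn from the pose commanded when the call began, along the tool's axes at that moment; what a row does not reach only later rows make up. A row lasts 1/10 s, in which the tool goes at most 50 mm and 8.59 degrees, less where a joint would pass 70% of its speed; a pose out of reach is approached as far as the arm can. A call with a gripper value outside its range is refused whole. The fingers move at their own pace and stop on an object; "force" is the grip in N (left out, the last holds). Time passes only in rows, so rows that repeat a pose let the fingers close. It gives the time, the measured TCP pose, the force, the opening and the grip force at its end, in the units of the state.
- state(): the state, without advancing time (a new reading comes with each control period).
- grab_frame(name): name is "side" or "top"; returns the picture (384x512x3 uint8, red, green, blue); there is no depth.
- camera_model(name): a dict with "fx", "fy", "cx", "cy" (pixels), "origin" and "rotation" of the camera in the world. Camera axes: x right, y up, looking along -z (the intrinsics and any distortion apply to the point x, -y, -z); pixel columns grow to the right and rows downward; lengths in mm; the calibration is good to about 2 mm. A picture is of the moment at which its call begins. camera_model takes no time and is no camera call.
- workorder.job_done(): hands the job in; it is judged then, once.
The state is a dict: "time_s": time; "qpos": joint angles; "qvel": joint speeds; "effort": joint torques, N m; "ee_pos": TCP position; "ee_rot": TCP orientation; "force": force on the tool from outside, world axes, zero at the start; "torque": the same for the moment, N m; "gripper_width": finger opening in mm; "gripper_force": force on a finger pad.
Only numpy, scipy, OpenCV 4.12 (cv2) and the standard library are available. Lean on these libraries where they do the work, as an engineer would, in place of code of your own. Each camera call takes 0.05 s, during which the arm holds its last target. There are 200 camera calls.

## Working session

There is one attempt and no reset: what is moved stays moved. The work goes in short steps, Python scripts to look and compute and a tool call to move; the robot and the scene stay as the last step left them, time stands still between calls to the robot, and variables do not carry over. Pictures are saved under pics/ and viewed, at most 10 in all, crops included, and the job is handed in when it is done.

Besides the shell and the picture viewer there is one more tool, called by a JSON object that holds its "op" and its "data". carry_out: Moves the arm, as the interface text tells. Its arguments: {"type":"object","properties":{"commands":{"type":"array"},"force":{"type":"number"}},"required":["commands"]}

```bash
mkdir -p pics; python3 - <<'E'
from workcell import *
import cv2
for n in("top","side"):
    f=grab_frame(n); cv2.imwrite(f"pics/{n}0.png",cv2.resize(f[:,:,::-1],(800,600),interpolation=cv2.INTER_CUBIC)); cv2.imwrite(f"{n}.png",f[:,:,::-1])
    print(n,camera_model(n))
s=state();print(s)
E
```

```text
top {'fx': 494.94629748235286, 'fy': 494.94629748235286, 'cx': 256.3072340019282, 'cy': 193.49697705219546, 'origin': array([ 3.86169305e+02, -3.75987343e-01,  1.14921457e+03]), 'rotation': array([  7.72787148,   1.10612661, -89.16789362])}
side {'fx': 373.79573081052035, 'fy': 373.79573081052035, 'cx': 257.41601649349724, 'cy': 195.2166708863509, 'origin': array([247.29660863, 686.82199245, 693.19410858]), 'rotation': array([  51.02391027,    0.75373483, -155.22039434])}
{'time_s': 0.1, 'qpos': array([ 7.27086313e+01,  1.83481652e+01,  8.96988385e+01, -3.68456843e-04,
        7.20412793e+01, -1.14323711e+00]), 'qvel': array([-0.00861955, -0.15293203, -0.13285587, -0.06918933, -0.12033869,
        0.06113012]), 'effort': array([ 1.21370613e-03, -4.13332522e+01, -2.32507181e+01,  7.28710229e-02,
        4.21499158e-02, -4.57585304e-05]), 'ee_pos': array([159.76714902, 551.90908824, 213.20636664]), 'ee_rot': array([-1.79911727e+02, -1.41115760e-03,  1.63851981e+02]), 'force': array([ 0.93577854, -0.53953668, -0.59598273]), 'torque': array([ 0.02814004, -0.01931723, -0.03308684]), 'gripper_force': 0.0, 'gripper_width': 91.40338634382375}
```

View pics/top0.png

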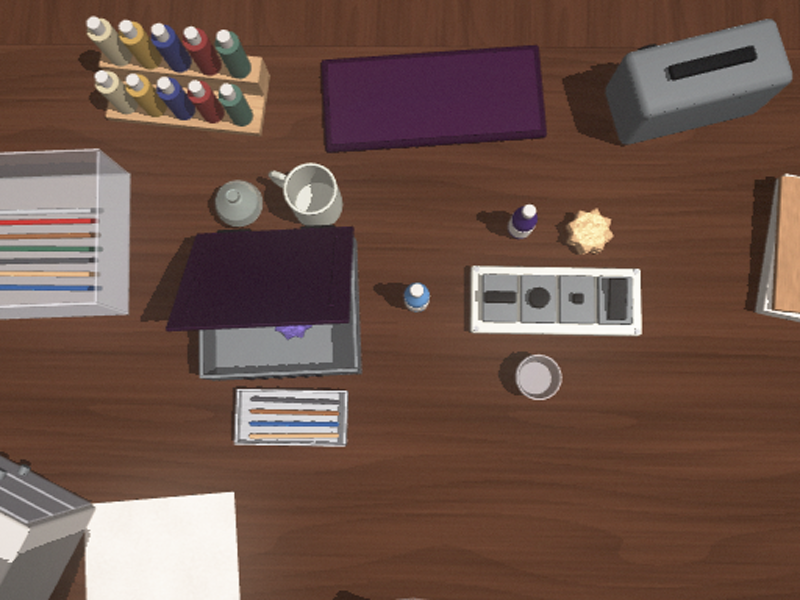

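View pics/side0.png

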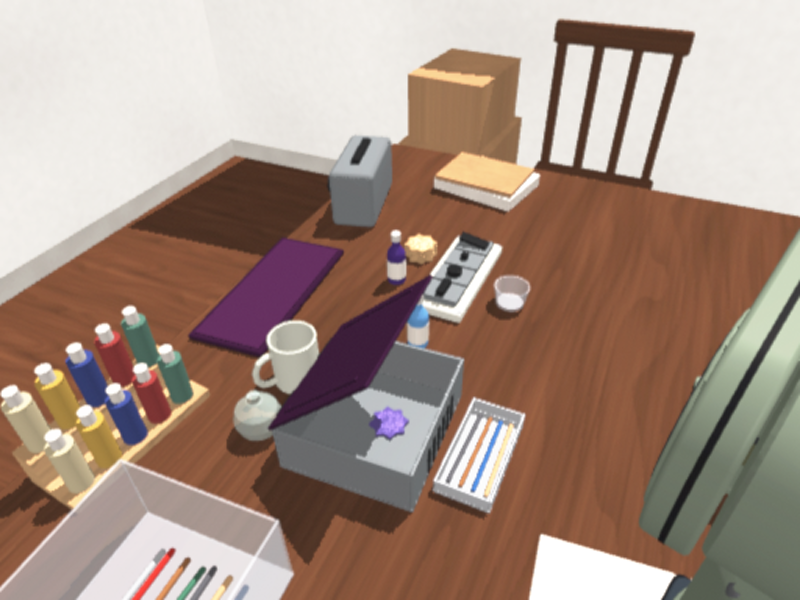

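The top view shows the box on the left, with the lid's free edge running (167,329)-(352,321) and its hinge edge about (197,235)-(353,228). The panel is on the right, with its keys left to right: bar (500,297), round (539,297), small (577,298) and rocker (617,298). In the side view the lid's free edge runs from about (365,385) to (430,278).

```bash
cat > h.py <<'E'
import numpy as np, cv2
from scipy.spatial.transform import Rotation as R
from workcell import *
def ray(n,u,v):
    c=camera_model(n); d=np.array([(u-c['cx'])/c['fx'],-(v-c['cy'])/c['fy'],-1])
    return np.array(c['origin']),R.from_euler('xyz',c['rotation'],degrees=True).as_matrix()@d
def plane(n,u,v,z):
    o,d=ray(n,u,v); return o+d*(z-o[2])/d[2]
def tri(a,b):
    o1,d1=ray('top',*a);o2,d2=ray('side',*b)
    t=np.linalg.lstsq(np.c_[d1,-d2],o2-o1,rcond=None)[0]
    p,q=o1+t[0]*d1,o2+t[1]*d2
    return (p+q)/2,np.linalg.norm(p-q)
E
cat > m.py <<'E'
from h import *
np.set_printoptions(precision=1,suppress=True)
K=800/512
I={n:cv2.imread(n+'.png') for n in('top','side')}
def blobs(n,m,box,amin):
    x0,y0,x1,y1=[int(v/K) for v in box]; z=np.zeros(m.shape,np.uint8); z[y0:y1,x0:x1]=m[y0:y1,x0:x1]
    cs,_=cv2.findContours(z,cv2.RETR_EXTERNAL,cv2.CHAIN_APPROX_NONE)
    return [c for c in cs if cv2.contourArea(c)>=amin]
for n,lb,kb in(('top',(150,215,370,340),(470,265,645,336)),('side',(262,265,440,436),(420,225,505,320))):
    im=I[n].astype(int); b,g,r=im[...,0],im[...,1],im[...,2]
    lid=((r<75)&(r>g+10)&(b>g+10)).astype(np.uint8)
    for c in blobs(n,lid,lb,300):
        a=cv2.approxPolyDP(cv2.convexHull(c),4,True)[:,0]; print(n,'lid',cv2.contourArea(c),(a).tolist())
    blk=((im.max(2)<70)).astype(np.uint8)
    for c in blobs(n,blk,kb,12):
        (cx,cy),wh,an=cv2.minAreaRect(c); print(n,'key',round(cx,1),round(cy,1),wh,an, plane(n,cx,cy,46) )
    wh=((im.min(2)>150)).astype(np.uint8)
    for c in blobs(n,wh,(462,258,652,345) if n=='top' else (415,225,510,325),100):
        rr=cv2.minAreaRect(c); print(n,'panel',rr); 
        if n=='top':
            P=np.array([plane(n,*p,20) for p in cv2.boxPoints(rr)]);print(P,P.mean(0))
# front rim of box in top view
for p in((200,378),(360,372),(197,233),(354,228),(355,371),(205,377)): print(p,plane('top',p[0]/K,p[1]/K,80))
print('bottle',plane('top',417/K,290/K,110),plane('top',529/K,211/K,110),'mug',plane('top',310/K,190/K,90))
print('front edge mid guess',tri((260/K,325/K),(397/K,332/K)))
print('corners',tri((352/K,321/K),(430/K,279/K)),tri((167/K,329/K),(365/K,386/K)),tri((197/K,235/K),(274/K,427/K)))
E
python3 m.py
python3 -c "
import cv2
a=cv2.imread('side.png')[165:290,165:300];cv2.imwrite('pics/c.png',cv2.resize(a,None,fx=4.5,fy=4.5,interpolation=2))"
```

```text
top lid 6443.0 [[225, 146], [222, 206], [107, 211], [126, 150]]
top key 369.0 190.5 (5.0, 6.0) 90.0 [ 545.4 -229.5   46. ]
top key 319.0 189.5 (7.0, 18.0) 90.0 [ 546.3 -117.6   46. ]
top key 344.0 190.0 (12.0, 12.0) 90.0 [ 545.8 -173.6   46. ]
top key 390.5 189.2 (8.467988014221191, 26.909381866455078) 19.79887580871582 [ 548.8 -277.4   46. ]
top panel ((355.9998779296875, 192.00926208496094), (108.75914001464844, 42.529747009277344), 1.060911774635315)
[[ 497.   -79.7   20. ]
 [ 595.8  -81.3   20. ]
 [ 593.9 -331.3   20. ]
 [ 495.5 -326.8   20. ]] [ 545.6 -204.8   20. ]
side lid 2809.5 [[274, 177], [233, 248], [172, 273], [220, 207]]
side key 283.2 183.7 (4.437601566314697, 11.926054000854492) 33.690067291259766 [ 544.8 -113.5   46. ]
side key 269.3 181.8 (3.0869743824005127, 10.289915084838867) 30.963754653930664 [ 584.7 -105.6   46. ]
side key 290.0 173.5 (7.0, 8.0) 90.0 [ 544.9 -167.7   46. ]
side key 303.0 154.0 (17.08397102355957, 5.199469566345215) 21.801406860351562 [ 545.1 -283.6   46. ]
side panel ((292.8268127441406, 176.01861572265625), (32.01190185546875, 60.46950912475586), 30.73548698425293)
(200, 378) [422.  298.4  80. ]
(360, 372) [433.3  76.8  80. ]
(197, 233) [626.9 312.8  80. ]
(354, 228) [636.4  89.7  80. ]
(355, 371) [434.6  83.8  80. ]
(205, 377) [423.5 291.5  80. ]
bottle [544.1  -0.5 110. ] [ 655.6 -153.   110. ] mug [688.3 152.4  90. ]
front edge mid guess (array([486.4, 193.2, 205.4]), np.float64(5.547821128301172))
corners (array([490.9,  79. , 209.8]), np.float64(2.626315462327165)) (array([476.3, 302.9, 219.1]), np.float64(0.5596418509134291)) (array([619.9, 309.6,  85.7]), np.float64(5.910727092415441))
```

View pics/c.png

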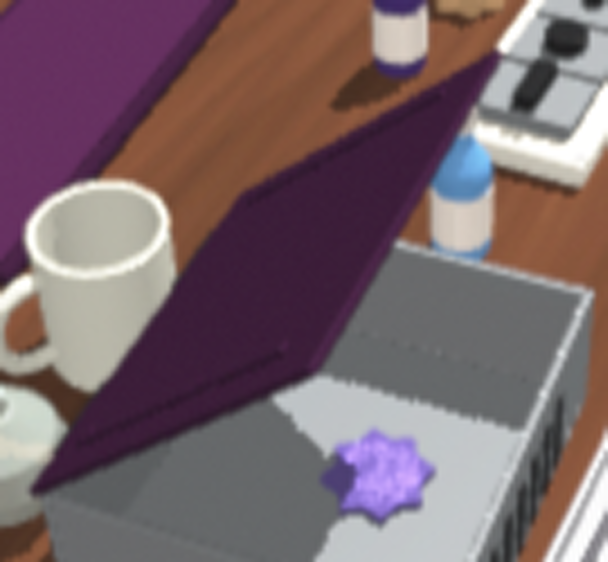

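The crop confirms the lid is hinged on its mug side. By triangulation its free edge stands at z≈213 (about 0.7 rad). The hinge midpoint is at about (631,201). I'll move above the lid with the fingers shut.

{"op": "carry_out", "data": {"commands": [[0, 0, 0, 0, 0, -50, -1], [0, 0, -4, -40, -20, -56, -1], [0, 0, -8, -80, -45, -56, -1], [0, 0, -12, -120, -68, -56, -1], [0, 0, -16.15, -160, -92, -56, -1], [0, 0, -16.15, -200, -115, -56, -1], [0, 0, -16.15, -240, -138, -56, -1], [0, 0, -16.15, -280, -160, -56, -1], [0, 0, -16.15, -320, -183, -56, -1], [0, 0, -16.15, -360, -206, -56, -1], [0, 0, -16.15, -400, -229, -56, -1], [0, 0, -16.15, -430.7, -247, -56, -1], [0, 0, -16.15, -430.7, -247, -56, -1], [0, 0, -16.15, -430.7, -247, -56, -1], [0, 0, -16.15, -430.7, -247, -56, -1], [0, 0, -16.15, -430.7, -247, -56, -1]], "force": 20}}

```text
time_s: 1.7
ee_pos: [504.1, 196.2, 270.0]
ee_rot: [180.0, -0.0, -179.9]
force: [-0.1, 0.6, -0.5]
gripper_width: 0.4
gripper_force: 0.0
```

{"op": "carry_out", "data": {"commands": [[0, 0, 0, 0, 0, 20, -1], [0, 0, 0, 0, 0, 40, -1], [0, 0, 0, 0, 0, 55, -1], [0, 0, 0, 1, 0, 65, -1], [0, 0, 0, 4, 0, 75, -1], [0, 0, 0, 8, 0, 85, -1], [0, 0, 0, 12, 0, 95, -1], [0, 0, 0, 15, 0, 105, -1], [0, 0, 0, 18, 0, 115, -1], [0, 0, 0, 20, 0, 125, -1], [0, 0, 0, 22, 0, 135, -1], [0, 0, 0, 24, 0, 145, -1], [0, 0, 0, 25, 0, 155, -1], [0, 0, 0, 25, 0, 160, -1]]}}

```text
time_s: 3.1
ee_pos: [479.2, 195.1, 108.7]
ee_rot: [-180.0, -0.1, -180.0]
force: [-1.0, -0.3, 1.7]
gripper_width: 0.6
gripper_force: 0.9
```

{"op": "carry_out", "data": {"commands": [[0, 0, 0, 0, 0, 6, -1], [0, 0, 0, 0, 0, 12, -1], [0, 0, 0, 0, 0, 17, -1], [0, 0, 0, 0, 0, 21, -1], [0, 0, 0, 0, 0, 24, -1], [0, 0, 0, 0, 0, 26, -1], [0, 0, 0, 0, 0, 26, -1]]}}

```text
time_s: 3.8
ee_pos: [479.8, 195.3, 86.5]
ee_rot: [180.0, 0.0, -180.0]
force: [-7.9, -2.7, 19.5]
gripper_width: 0.4
gripper_force: 9.9
```

```bash
python3 - <<'E'
from h import *
s=state();print(s['ee_pos'],s['force'])
f=grab_frame("side"); cv2.imwrite("pics/s1.png",cv2.resize(f[150:320,150:350,::-1],None,fx=3.5,fy=3.5))
E
```

```text
[479.81095352 195.32451558  86.49703503] [-7.92203357 -2.69773858 19.52794905]
```

View pics/s1.png

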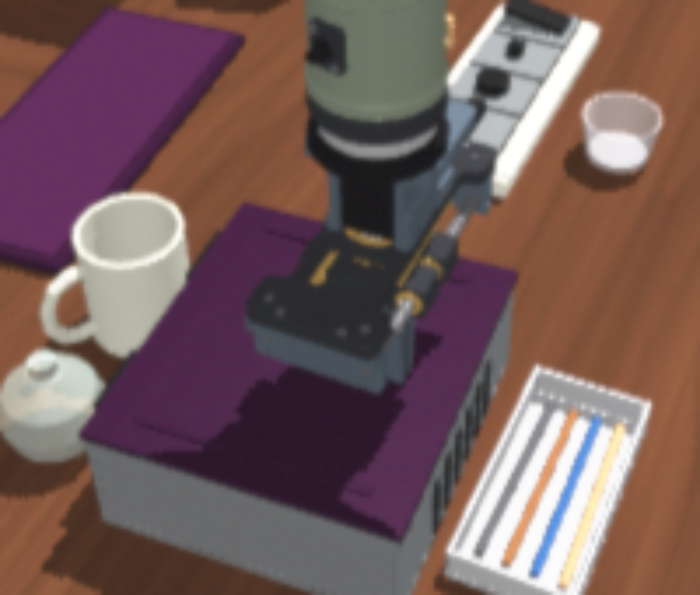

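The lid lies flat with the TCP at z=86.5, which matches the shut height. Next I'll raise the hand and cross to above the rocker's far end.

{"op": "carry_out", "data": {"commands": [[0, 0, 0, 0, 0, -40, -1], [0, 0, 0, 0, 0, -86, -1], [0, 0, 0, -10, -45, -86, -1], [0, 0, 0, -20, -90, -86, -1], [0, 0, 0, -28, -135, -86, -1], [0, 0, 0, -37, -180, -86, -1], [0, 0, 0, -46, -225, -86, -1], [0, 0, 0, -55, -270, -86, -1], [0, 0, 0, -64, -315, -86, -1], [0, 0, 0, -73, -360, -86, -1], [0, 0, 0, -82, -405, -86, -1], [0, 0, 0, -91, -450, -86, -1], [0, 0, 0, -98, -481, -86, -1], [0, 0, 0, -98, -481, -86, -1], [0, 0, 0, -98, -481, -86, -1], [0, 0, 0, -98, -481, -86, -1], [0, 0, 0, -98, -481, -86, -1]]}}

```text
time_s: 5.55
ee_pos: [577.9, -284.3, 170.1]
ee_rot: [180.0, 0.0, -179.9]
force: [0.4, -0.6, -0.4]
gripper_width: 0.5
gripper_force: 0.0
```

{"op": "carry_out", "data": {"commands": [[0, 0, 0, 0, 0, 40, -1], [0, 0, 0, 0, 0, 80, -1], [0, 0, 0, 0, 0, 105, -1], [0, 0, 0, 0, 0, 112, -1], [0, 0, 0, 0, 0, 117, -1], [0, 0, 0, 0, 0, 120, -1], [0, 0, 0, 0, 0, 123, -1], [0, 0, 0, 0, 0, 126, -1], [0, 0, 0, 0, 0, 128, -1], [0, 0, 0, 0, 0, 129, -1], [0, 0, 0, 0, 0, 129, -1], [0, 0, 0, 0, 0, 129, -1]]}}

```text
time_s: 6.75
ee_pos: [579.8, -286.1, 42.7]
ee_rot: [-179.9, 0.3, 180.0]
force: [3.0, 1.9, 7.3]
gripper_width: 1.0
gripper_force: 3.8
```

{"op": "carry_out", "data": {"commands": [[0, 0, 0, 0, 0, 1, -1], [0, 0, 0, 0, 0, 2, -1], [0, 0, 0, 0, 0, 2, -1]]}}

```text
time_s: 7.05
ee_pos: [579.9, -286.2, 42.4]
ee_rot: [-179.9, 0.3, 180.0]
force: [0.3, 3.0, 15.2]
gripper_width: 0.6
gripper_force: 7.8
```

{"op": "carry_out", "data": {"commands": [[0, 0, 0, 0, 0, -40, -1], [0, 0, 0, 0, 0, -82, -1], [0, 0, 0, 16, 40, -82, -1], [0, 0, 0, 32, 80, -82, -1], [0, 0, 0, 32, 125, -82, -1], [0, 0, 0, 32, 167, -82, -1], [0, 0, 0, 32, 167, -82, -1], [0, 0, 0, 32, 167, -82, -1], [0, 0, 0, 32, 167, -82, -1]]}}

```text
time_s: 7.95
ee_pos: [545.8, -119.7, 120.7]
ee_rot: [-180.0, -0.0, 180.0]
force: [-0.8, 0.1, 0.7]
gripper_width: 0.3
gripper_force: 0.0
```

```bash
python3 - <<'E'
from h import *
s=state();print(s['ee_pos'],s['force'])
f=grab_frame("side");g=grab_frame("top")
a=cv2.resize(f[130:230,230:350,::-1],(480,400));b=cv2.resize(g[130:250,290:420,::-1],(320,296))
b=cv2.copyMakeBorder(b,0,104,0,0,0); cv2.imwrite("pics/s2.png",np.hstack([a,b]))
E
```

```text
[ 545.82152507 -119.7445995   120.74678671] [-0.77559536  0.14830427  0.65089803]
```

View pics/s2.png

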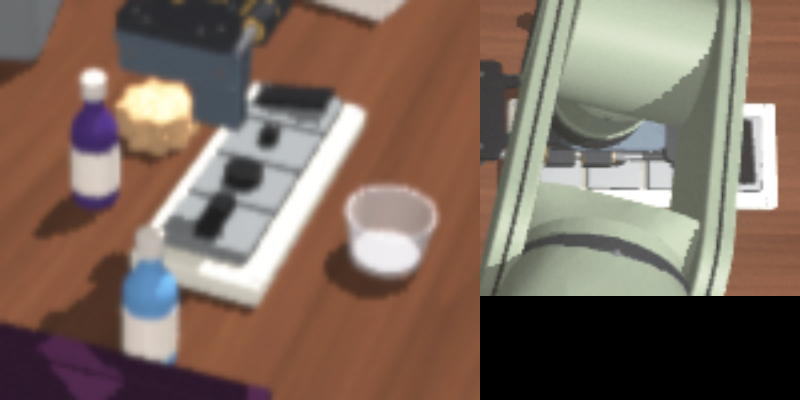

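The side crop shows the rocker (around (293,98)) lying the other way, with its far end down. The bottles, cup and star stack are unmoved. Now the bar key.

{"op": "carry_out", "data": {"commands": [[0, 0, 0, 0, 2, 40, -1], [0, 0, 0, 0, 2, 65, -1], [0, 0, 0, 0, 2, 72, -1], [0, 0, 0, 0, 2, 75, -1], [0, 0, 0, 0, 2, 78, -1], [0, 0, 0, 0, 2, 80, -1], [0, 0, 0, 0, 2, 82, -1], [0, 0, 0, 0, 2, 84, -1], [0, 0, 0, 0, 2, 85, -1], [0, 0, 0, 0, 2, 85, -1]]}}

```text
time_s: 9.05
ee_pos: [546.9, -117.2, 38.9]
ee_rot: [-179.9, 0.2, -180.0]
force: [-5.2, -1.0, 17.8]
gripper_width: 0.5
gripper_force: 8.9
```

{"op": "carry_out", "data": {"commands": [[0, 0, 0, 0, 0, 0, -1], [0, 0, 0, 0, 0, -30, -1], [0, 0, 0, 0, 0, -50, -1], [0, 0, 0, 0, -28, -50, -1], [0, 0, 0, 0, -56, -50, -1], [0, 0, 0, 0, -56, -50, -1], [0, 0, 0, 0, -56, -35, -1], [0, 0, 0, 0, -56, -15, -1], [0, 0, 0, 0, -56, -10, -1], [0, 0, 0, 0, -56, -6, -1], [0, 0, 0, 0, -56, -3, -1], [0, 0, 0, 0, -56, -1, -1], [0, 0, 0, 0, -56, 0, -1], [0, 0, 0, 0, -56, 0, -1], [0, 0, 0, 0, -56, 0, -1]]}}

```text
time_s: 10.55
ee_pos: [545.9, -172.2, 38.9]
ee_rot: [180.0, 0.1, -180.0]
force: [-6.8, 2.7, 18.5]
gripper_width: 0.8
gripper_force: 8.8
```

Home too. I'll clear the hand upward and back so the cameras can see.

{"op": "carry_out", "data": {"commands": [[0, 0, 0, 0, 0, -40, -1], [0, 0, 0, 0, 0, -90, -1], [0, 0, 0, 0, 0, -140, -1], [0, 0, 0, 0, 0, -190, -1], [0, 0, 0, 40, 0, -210, -1], [0, 0, 0, 80, -30, -210, -1], [0, 0, 0, 120, -70, -210, -1], [0, 0, 0, 150, -110, -210, -1], [0, 0, 0, 170, -150, -210, -1], [0, 0, 0, 180, -190, -210, -1], [0, 0, 0, 180, -230, -210, -1], [0, 0, 0, 180, -230, -210, -1], [0, 0, 0, 180, -230, -210, -1], [0, 0, 0, 180, -230, -210, -1]]}}

```text
time_s: 11.95
ee_pos: [366.2, -401.8, 246.1]
ee_rot: [180.0, 0.0, -179.9]
force: [-0.0, -1.1, 0.5]
gripper_width: 0.5
gripper_force: 0.0
```

```bash
python3 - <<'E'
from h import *
s=state();print(s['ee_pos'],s['force'],s['time_s'])
f=grab_frame("side");g=grab_frame("top")
a=cv2.resize(f[130:330,150:350,::-1],(400,400));b=cv2.resize(g[100:300,80:420,::-1],(400,235))
b=cv2.copyMakeBorder(b,0,165,0,0,0); cv2.imwrite("pics/s3.png",np.hstack([a,b]))
E
```

```text
[ 366.23759265 -401.75463976  246.07352212] [-0.00883027 -1.07299133  0.4987836 ] 11.95
```

View pics/s3.png

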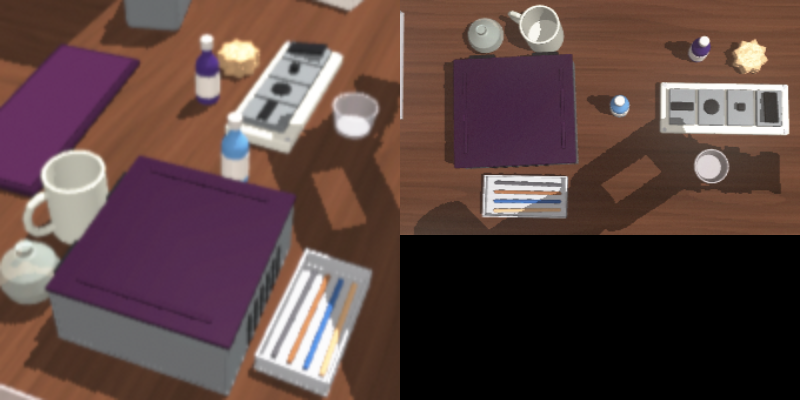

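The lid is flat, the rocker is over with its far end down, the bar and round keys sit low, and the small key still stands up. The bystanders are in place and the hand is clear.

```bash
python3 -c "
from workcell import workorder
print(workorder.job_done())"
```

```text
the job is handed in; nothing more can be done
None
```

I shut the lid, pressed the rocker over, then pressed the bar key and the round key home, in that order, and handed the job in with the hand clear; the last pictures showed the small key up and the bystanders in place, but the hand-in returned no verdict and the star could not be seen under the shut lid.

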